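# Put the specimen cup in the conditioning box and walk its sticky cover shut

### The job

Stand the steel sample cup upright in the open well of the white specimen box, then slide the clear cover shut until it is fully home, with the sprung roller catch clicked in on both sides. The cover binds in its runners when pushed at one side only: work it along by its two black knobs in turn, going to the other knob when it binds, and never push it harder than 60 N. Leave the sample bottle standing where it is.

Things in the scene. Friction and masses are not known exactly. Their poses are not given: they have to be found in the camera images.
- sample_cup: open stainless cup, 63 mm diameter, 66 mm high, 0.14 kg, on the bench left or right of the box; origin at the centre of its underside, z up
- specimen_box: white box 310 mm (x) x 260 mm (y), rim at z = 98.5 mm, fixed; origin at the centre of its underside; x = closing direction, away from the robot, turned up to 0.14 rad. A grey deck level with the rim roofs it up to x = 6 mm; beyond is the open well. Runner channels for the cover lie at y = +-95 to 122 mm, 18 mm below the rim; the cover's knobs stand up through the slots beside the deck
- well_floor (a point): where the cup should stand: on the inner floor, 12 mm above the bench, at box x = 80 mm, y = 0. The well's clear opening reaches from the open cover's front edge (at most box x = 28 mm) to x = 132 mm and |y| = 95 mm
- cover: clear pane 150 (x) x 204 (y) x 5 mm with black front edge, resting on two white shoes in the channels, guided with 4 mm play each side; loose, about 0.6 kg; origin at the centre of its underside (z = 80 mm), x = closing direction. Starts 110 to 133 mm open, a little skewed. Slides with 1 to 5 N; skewed 0.1 to 0.13 rad (one knob 20 to 27 mm ahead) it binds, pushing the other knob frees it
- knob_left (a point): centre (z = 115 mm) of the cover's left knob: upright black cylinder with a red ring, 16 mm diameter, z = 101 to 129 mm, at cover x = 0, y = +102 mm. Push it from behind with shut fingertips just above the rim. When home its box x is 60 to 71 mm: stop and catches sit on an adjustable keeper whose place is not given; feel for the click, then the stop
- knob_right (a point): the same at the right, cover y = -102 mm
- catch_left (a joint): lift (m) of the left sprung roller catch at the far end of the left channel: 0 is down. It rises about 3 mm as that side's front ridge passes under it, 13 to 7 mm before the rubber stop (takes some 3 to 10 N more), and drops back to 0 once that side is home, within about 2 mm of the stop
- catch_right (a joint): the same for the right catch
- sample_bottle: white plastic bottle with blue cap, 62 mm diameter, 111 mm high, on the other side of the box from the cup; origin at the centre of its underside; not to be moved
Not all that is in view belongs to the job. Leave any orange or pink look-alike of the sample_cup alone.

How it is judged (in metres and radians):
On the way:
1. the cup stands upright and released in the well, on the inner floor (horizontal distance between sample_cup and well_floor below 0.04 m and z of sample_cup in the frame of specimen_box below 0.018 m and angle between sample_cup's own z axis and vertical below 0.1 rad and contact force between the fingers and sample_cup below 0.1 N), for 0.2 s.
At the end, for the whole second after the job is handed in: Both knobs are more than 58.5 mm ahead of the box's middle with both roller catches dropped in behind the cover's ridges (lift under 1.2 mm), the cover at rest; the cup stands upright (within 0.1 rad) on the floor of the well, within 50 mm of its marked point (x of each of knob_left, knob_right in the frame of specimen_box above 0.0585 m and value of joint each of catch_left, catch_right below 0.0012 m and linear speed of cover below 0.01 m/s and z of sample_cup in the frame of specimen_box below 0.018 m and angle between sample_cup's own z axis and vertical below 0.1 rad and horizontal distance between sample_cup and well_floor below 0.05 m); the robot touches nothing.
It fails at once if the cover is pushed with more than 60 N (contact force between any of the fingers, the arm and cover above 60 N).
It fails at once if the sample bottle is moved by more than 30 mm or tipped (distance of sample_bottle from where it was at the start of the episode above 0.03 m or angle between sample_bottle's own z axis and vertical above 0.3 rad).
It also fails if it takes over 72 s, if anything falls off the work surface, if the arm or the gripper's body presses on something with over 40 N, if the wrist force passes 120 N, or if a joint passes its speed limit or range.

### The arm

A 6-joint arm with a two-finger parallel gripper is mounted at the origin on a cart in front of the work surface, level with it; the furniture and walls round the work are solid. World frame = base frame: x ahead of the robot, y to its left, z up, the work surface at z = 0. Lengths are in m, angles in degrees, forces in N, time in s.
With the tool pointing down it reaches from about 0.15 to 0.775 m from the base axis. Payload 6.1 kg.
Tool frame: the origin (TCP) lies midway between the tips of the shut fingers; the grasp point (between the pads) lies 19 mm behind it; z points along the fingers, y is the line along which they close (so a half turn about z gives the same grasp; the last joint's range is limited). The gripper opens to 85 mm and grips with 20 to 120 N. Pads are 22 mm wide; open, the fingers measure 114 mm over their backs; the gripper's body (76 mm by 85 mm) begins 54 mm behind the grasp point. The pads swing forward as they close: fully open they stand 13 mm farther back than shut.
Start: joints at [-65.89, 7.208, -2.269, 80.523, 0, 90], TCP at [0.214, -0.479, 0.231] pointing down, gripper open.
Joint ranges: [-155.77, 155.77], [-54.66, 111.73], [-72.52, 77.12], [-102.08, 115.82], [-83.92, 84.16], [-180, 180]. Speed limits (degrees/s): [136.94, 136.94, 172.46, 180, 180, 180].

### API

Orientations are given as [roll, pitch, yaw] about the fixed x, y, z axes, in that order (R = Rz(yaw) Ry(pitch) Rx(roll)).
In Python, from bench import env gives the robot as it stands.
- The arm moves only by the shell command python3 -m inch 'ROWS' [OPENING]. ROWS is JSON, one flat list of numbers, 4 for each row, row after row: the shift along the world's x, y, z in mm, then the turn about the world's z in degrees. In form: [dx, dy, dz, twist, dx, dy, dz, twist, ...]. A call has 1 to 8 rows; each row shifts and turns the commanded pose from where the row before left it; what a row does not reach is not made up. A row lasts 1/8 s, in which the tool goes at most 62.5 mm and 10.7 degrees, less where a joint would pass 70% of its speed; a pose out of reach is approached as far as the arm can. A call with a gripper value outside its range is refused whole. OPENING is the opening, from 0 (shut) to 1 (fully open), set as the call begins (- or left out, the last holds). The fingers move at their own pace and stop on an object; the grip force is fixed at half the most. Time passes only in rows, so rows that do not move let the fingers close. It gives the time, the measured TCP pose, the force, the opening and the grip force at its end, in the units of the state.
- env.get_state(): the state, without advancing time (a new reading comes with each control period).
- env.grab_frame(name): name is "scene" or "top"; returns (picture, depth): 384x512x3 uint8, red, green, blue; 384x512 float32, m along the optical axis (not along the pixel's ray), 0 where there is no reading.
- env.camera_info(name): a dict with "vertical_fov" (degrees; the focal length in pixels is half the picture's height over the tangent of half this angle, whatever the lens; pixels are square), "cx", "cy" (the principal point, pixels), "extrinsics" (4x4, takes a point from world to camera coordinates). Camera axes: x right, y down, z forward; pixel columns grow to the right and rows downward; lengths in m; the calibration is good to about 2 mm. A picture is of the moment at which its call begins. camera_info takes no time and is no camera call.
- env.hand_in(): hands the job in; it is judged then, once.
Trained networks look in the newest picture that a camera, given by its name, has taken for a name from the list of things; names that differ only in an ending like _2 or _b are one class to them, and where a whole thing is asked for, a point or a joint stands for the part that bears it (a point fixed in the world has none). Each returns a list of dicts, best first, with "confidence" (0 to 1); they miss things now and then, are a little off and sometimes report something else, mostly with a low value. They report only what shows in the picture. A call takes as long as a camera call. They do not tell look-alikes from the thing itself.
- env.search_frame(camera, label): "centre" ([row, column] in pixels, amid what is visible of it).
- env.silhouettes(camera, label): "mask" (384x512 bool, what is visible of it) and "centre" ([row, column] in pixels, amid what is visible of it).
The state is a dict: "clock": time; "qpos": joint angles; "qd": joint speeds; "tau": joint torques, N m; "ee_pos": TCP position; "tcp_rot": TCP orientation; "force": force on the tool from outside, world axes, zero at the start; "ft_torque": the same for the moment, N m; "opening": finger opening in m; "gripper_force": force on a finger pad.
Only numpy, scipy, OpenCV 4.12 (cv2) and the standard library are available. Lean on these libraries where they do the work, as an engineer would, in place of code of your own. Each camera call takes 0.05 s, during which the arm holds its last target. There are 200 camera calls.

## Working session

There is one attempt and no reset: what is moved stays moved. The work goes in short steps, Python scripts to look and compute and a shell command to move; the robot and the scene stay as the last step left them, time stands still between calls to the robot, and variables do not carry over. Pictures are saved under pics/ and viewed, at most 10 in all, crops included, and the job is handed in when it is done.

```bash
ls; mkdir -p pics
cat > h.py <<'E'
import numpy as np, cv2
from bench import env
def cam(n):
    i=env.camera_info(n); f=192/np.tan(np.radians(i["vertical_fov"])/2)
    return f,i["cx"],i["cy"],np.array(i["extrinsics"])
def pts(n,depth,rc):
    f,cx,cy,E=cam(n); rc=np.atleast_2d(rc).astype(float)
    d=depth[rc[:,0].round().astype(int),rc[:,1].round().astype(int)]
    P=np.c_[(rc[:,1]-cx)/f*d,(rc[:,0]-cy)/f*d,d]
    return (P-E[:3,3])@E[:3,:3]
def ray_z(n,rc,z):
    f,cx,cy,E=cam(n); C=-E[:3,:3].T@E[:3,3]
    rc=np.atleast_2d(rc).astype(float)
    D=np.c_[(rc[:,1]-cx)/f,(rc[:,0]-cy)/f,np.ones(len(rc))]@E[:3,:3]
    return C+D*((z-C[2])/D[:,2])[:,None]
def proj(n,P):
    f,cx,cy,E=cam(n); p=np.atleast_2d(P)@E[:3,:3].T+E[:3,3]
    return np.c_[p[:,1]/p[:,2]*f+cy,p[:,0]/p[:,2]*f+cx]
def save(name,im,up=1):
    cv2.imwrite("pics/"+name,cv2.resize(im[:,:,::-1],None,fx=up,fy=up,interpolation=cv2.INTER_CUBIC))
E
python3 - <<'E'
from h import *
ims=[]
for n in ("scene","top"):
    im,d=env.grab_frame(n); save(n+"0.png",im,1.5)
    print(n,env.camera_info(n))
    for l in ("sample_cup","sample_bottle","specimen_box","cover","knob_left","knob_right"):
        for r in env.silhouettes(n,l)[:4]:
            m=r["mask"]; rc=np.argwhere(m&(d>0)); P=pts(n,d,rc)
            print(n,l,round(r["confidence"],2),np.round(r["centre"]),m.sum(),np.median(P,0).round(3),np.percentile(P,2,axis=0).round(3),np.percentile(P,98,axis=0).round(3))
print(env.get_state()["clock"])
E
```

```text
pics
scene {'vertical_fov': 51.49001585025598, 'cx': 257.8036538402776, 'cy': 190.25490285041073, 'extrinsics': array([[-0.63548802, -0.77208741, -0.00600083,  0.28820243],
       [-0.31113744,  0.26318787, -0.91319529,  0.2472097 ],
       [ 0.70664594, -0.57845758, -0.40747803,  1.08644209],
       [ 0.        ,  0.        ,  0.        ,  1.        ]])}
scene sample_cup 0.78 [188. 353.] 311 [ 0.355 -0.388  0.045] [ 0.331 -0.438  0.005] [ 0.394 -0.373  0.067]
scene sample_cup 0.73 [183. 296.] 207 [ 0.543 -0.274  0.049] [ 0.524 -0.315  0.013] [ 0.588 -0.253  0.067]
scene sample_cup 0.4 [201. 236.] 184 [0.438 0.101 0.097] [ 0.369 -0.097  0.084] [0.494 0.123 0.13 ]
scene sample_bottle 0.6 [234. 141.] 633 [0.514 0.397 0.06 ] [0.503 0.367 0.007] [0.54  0.419 0.111]
scene specimen_box 0.57 [207. 250.] 5169 [0.421 0.058 0.078] [ 0.332 -0.107  0.009] [0.641 0.158 0.101]
scene cover 0.72 [209. 250.] 5256 [0.423 0.06  0.078] [ 0.332 -0.104  0.007] [0.64  0.158 0.101]
scene cover 0.71 [200. 234.] 159 [0.441 0.095 0.103] [ 0.378 -0.243  0.016] [0.608 0.124 0.13 ]
scene knob_left 0.61 [186. 275.
[... 639 characters left out ...]
_cup 0.8 [206. 351.] 415 [ 0.454 -0.335  0.007] [ 0.423 -0.356 -0.003] [ 0.48  -0.297  0.066]
top sample_cup 0.72 [177. 340.] 436 [ 0.561 -0.293  0.013] [ 0.526 -0.318 -0.004] [ 0.585 -0.258  0.067]
top sample_cup 0.68 [232. 316.] 391 [ 0.379 -0.238  0.002] [ 0.351 -0.261 -0.004] [ 0.406 -0.202  0.065]
top specimen_box 0.77 [195. 229.] 8675 [0.479 0.013 0.095] [ 0.343 -0.118  0.008] [0.631 0.143 0.101]
top cover 0.73 [190. 233.] 869 [0.479 0.023 0.087] [ 0.379 -0.1    0.079] [0.521 0.121 0.127]
top knob_left 0.78 [186. 229.] 748 [0.49  0.032 0.087] [ 0.395 -0.098  0.08 ] [0.521 0.12  0.128]
top knob_right 0.78 [185. 224.] 767 [0.479 0.04  0.088] [ 0.381 -0.099  0.08 ] [0.518 0.12  0.127]
0.7
```

View pics/top0.png

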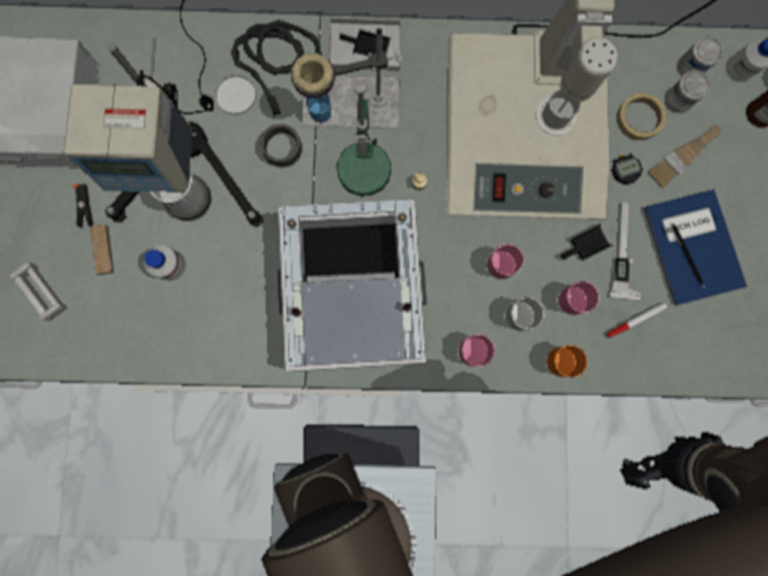

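View pics/scene0.png

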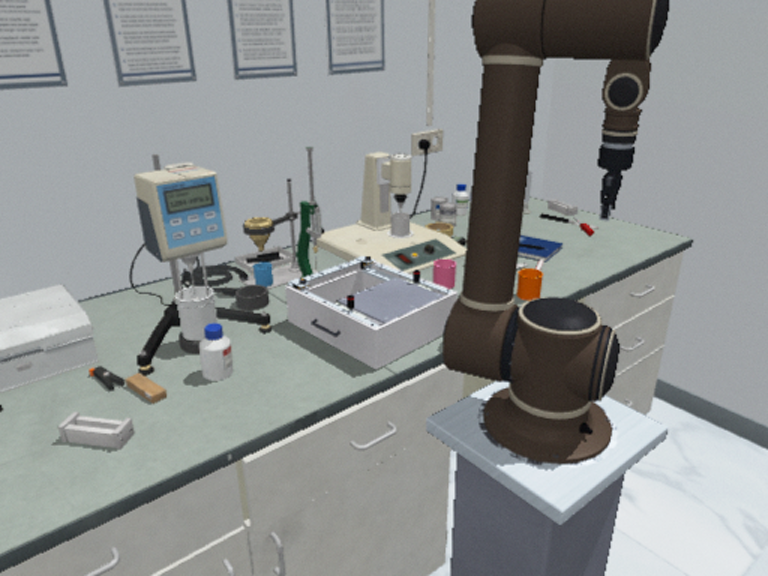

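The top view shows these cup-like things, as [row, col] in 512 px pixels: grey steel [209,349], pink [174,337], [198,386] and [233,318], orange [240,378]. I choose the grey one at [209,349]. The bottle with the blue cap is at [175,107], and the box is amid [190,233] with knobs at about [208,197] and [205,271]. The scene view agrees: open box, bottle left, cups right.

```bash
cat >> h.py <<'E'
def circ(P):
    A=np.c_[2*P[:,:2],np.ones(len(P))]; s=np.linalg.lstsq(A,(P[:,:2]**2).sum(1),rcond=None)[0]
    return s[:2],np.sqrt(s[2]+s[:2]@s[:2])
def allpts(n,d):
    rc=np.argwhere(d>0); return rc,pts(n,d,rc)
def sel(P,c,r,z0,z1):
    return P[(np.hypot(*(P[:,:2]-c).T)<r)&(P[:,2]>z0)&(P[:,2]<z1)]
E
python3 - <<'E'
from h import *
im,d=env.grab_frame("top")
save("crop1.png",im[140:270,180:410],3.4)
rc,P=allpts("top",d)
C=sel(P,[.452,-.327],.05,.058,.072); print("cup",len(C),circ(C),C[:,2].mean(), C[:,:2].min(0),C[:,:2].max(0))
B=P[(P[:,2]>.093)&(P[:,2]<.104)&(P[:,0]>.3)&(P[:,0]<.66)&(abs(P[:,1]-.01)<.17)]
r=cv2.minAreaRect((B[:,:2]*1000).astype(np.float32)); print("box",r, cv2.boxPoints(r).round(1).tolist())
for y in(.107,-.092):
    K=sel(P,[.435,y],.06,.118,.135); print("knob",len(K),K.mean(0),K.min(0),K.max(0))
Bo=sel(P,[.52,.39],.08,.05,.12); print("bottle",Bo.min(0),Bo.max(0),np.median(Bo,0))
E
```

```text
cup 64 (array([ 0.451276  , -0.32633894]), np.float64(0.03005000511078056)) 0.06408478862021405 [ 0.42160283 -0.35779835] [ 0.4805373  -0.29533395]
box ((495.2065734863281, 14.3038330078125), (310.8238525390625, 259.97528076171875), 4.985537052154541) [[329.1000061035156, 130.3000030517578], [351.70001220703125, -128.6999969482422], [661.2999877929688, -101.69999694824219], [638.7000122070312, 157.3000030517578]]
knob 30 [0.4371756  0.112542   0.12604803] [0.4306728  0.10584022 0.12006969] [0.4447265  0.12056828 0.13038304]
knob 29 [ 0.45134858 -0.09098337  0.12735947] [ 0.44400232 -0.09845407  0.12198643] [ 0.45826538 -0.08468885  0.13230648]
bottle [0.50293439 0.35161387 0.05003497] [0.56232134 0.41227181 0.11312701] [0.5281636  0.3740132  0.07977179]
```

View pics/crop1.png

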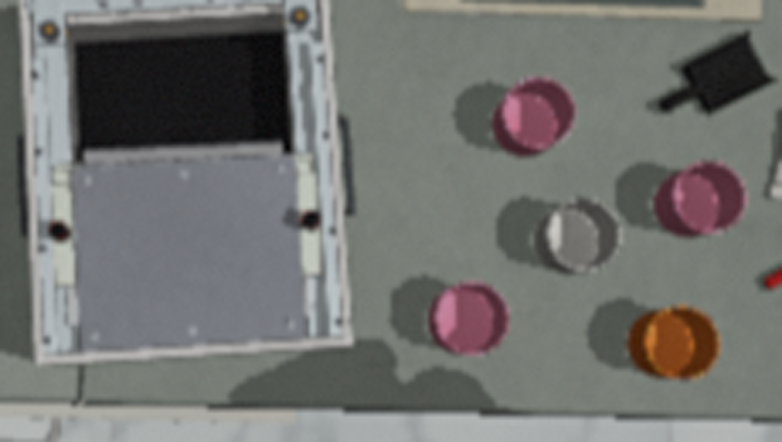

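The crop confirms it: the only bare-steel cup is the grey one at crop (578,236), i.e. [209,349]. Three pinks and the orange one stand about 0.11 m around it. The cover sits at about box x −51 and the well is open beyond it.

```bash
python3 - <<'E'
from h import *
s=env.get_state(); print({k:np.round(s[k],4) for k in("clock","qpos","ee_pos","tcp_rot","force","opening")})
im,d=env.grab_frame("top"); rc,P=allpts("top",d)
for c in ([.379,-.232],[.49,-.42],[.555,-.287],[.365,-.41]):
    C=sel(P,c,.05,.058,.072); print(circ(C)[0].round(3))
E
python3 -m inch '[0,0,0,0]' 1
```

```text
{'clock': np.float64(0.75), 'qpos': array([-6.58906e+01,  7.20530e+00, -2.26750e+00,  8.05236e+01,
       -1.00000e-03,  9.00004e+01]), 'ee_pos': array([ 0.2144, -0.4792,  0.2313]), 'tcp_rot': array([1.799963e+02, 1.000000e-03, 2.410900e+01]), 'force': array([-0.5515,  0.0989,  0.3167]), 'opening': np.float64(0.0853)}
[ 0.378 -0.232]
[ 0.486 -0.435]
[ 0.555 -0.288]
[ 0.362 -0.409]
clock: 0.92
ee_pos: [0.2145, -0.4792, 0.2313]
tcp_rot: [180.0, 0.0, 24.1]
force: [-0.6, 0.2, 0.2]
opening: 0.0854
gripper_force: 0.0
```

```bash
python3 -m inch '[40,26,0,9,40,26,0,9,40,26,0,9,40,26,0,9,40,26,0,9,37,23,-20,3,0,0,-20,0]' 1; python3 -c "
from bench import env;print(env.get_state()['qpos'])"
```

```text
clock: 1.8
ee_pos: [0.4539, -0.3246, 0.1906]
tcp_rot: [180.0, -0.0, 72.4]
force: [0.4, -0.4, 0.3]
opening: 0.0854
gripper_force: 0.0
[-3.55849775e+01  1.08985946e+01 -2.99226026e+00  7.60726742e+01
  2.67732704e-02  7.20491425e+01]
```

```bash
python3 -m inch '[-2.5,-2,-25,0,0,0,-35,0,0,0,-35,0,0,0,-30,0,0,0,-25,0,0,0,-15,0,0,0,0,0]' 1; python3 -m inch '[0,0,0,0,0,0,0,0,0,0,0,0,0,0,0,0,0,0,0,0]' 0
```

```text
clock: 2.68
ee_pos: [0.4484, -0.3278, 0.0255]
tcp_rot: [-179.9, -0.0, 72.1]
force: [0.5, -0.3, 0.5]
opening: 0.0852
gripper_force: 0.0
clock: 3.3
ee_pos: [0.45, -0.3289, 0.028]
tcp_rot: [179.8, 0.1, 72.1]
force: [-0.6, 0.5, 6.0]
opening: 0.0602
gripper_force: 65.2
```

```bash
python3 -m inch '[0,0,20,0,0,0,40,0,0,0,50,10,0,0,35,10,0,30,5,10,0,40,0,10,0,40,0,10,0,40,0,10]'; python3 -m inch '[0,40,0,10,15,40,0,10,25,40,0,10,30,30,0,10,30,30,0,10,15,20,0,3,5,5,0,0,0,0,0,0]';python3 - <<'E'
from h import *
im,d=env.grab_frame("top"); save("hold.png",im[130:270,150:410],3)
im,d=env.grab_frame("scene"); save("hold_s.png",im[90:260,140:370],3.2)
print(env.get_state()['ee_pos'],env.get_state()['qpos'])
E
```

```text
clock: 4.3
ee_pos: [0.4488, -0.177, 0.1766]
tcp_rot: [180.0, 0.0, 132.4]
force: [0.8, -0.2, -1.9]
opening: 0.0603
gripper_force: 65.4
clock: 5.3
ee_pos: [0.5686, 0.0265, 0.1762]
tcp_rot: [-180.0, -0.0, -175.0]
force: [-0.4, -0.5, -1.3]
opening: 0.0602
gripper_force: 65.4
[0.56828512 0.02599157 0.17643614] [ 2.62877973e+00  1.22490552e+01 -3.10598124e+00  7.46668989e+01
 -1.93990504e-02 -2.37854629e+00]
```

View pics/hold_s.png

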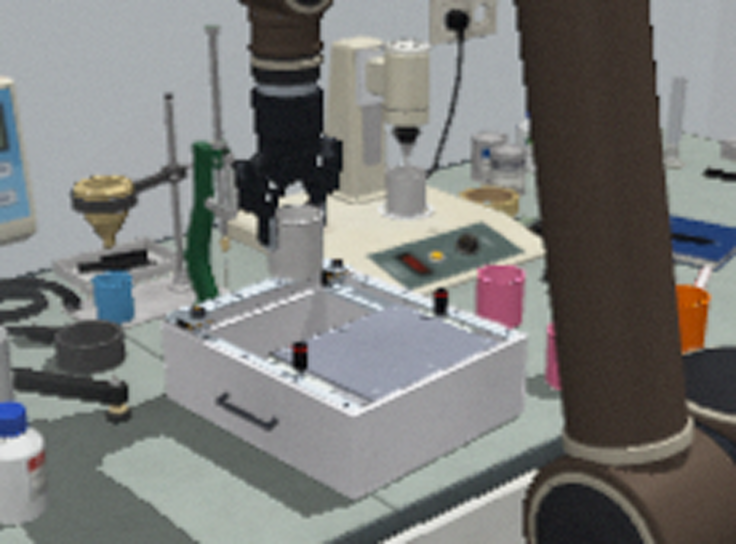

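The view shows the cup held upright over the well at crop (298,240), with the cover and both knobs untouched.

```bash
python3 -m inch '[6,-5,-20,0,0,0,-35,0,0,0,-30,0,0,0,-25,0,0,0,-15,0,0,0,-6,0,0,0,-3,0,0,0,0,0]'; python3 -c "
from bench import env;print(env.get_state()['ee_pos'])"
```

```text
clock: 6.4
ee_pos: [0.5754, 0.0218, 0.043]
tcp_rot: [-180.0, 0.1, -174.9]
force: [-0.2, -0.2, -0.6]
opening: 0.0602
gripper_force: 65.4
[0.57538195 0.02177807 0.04297913]
```

```bash
python3 -m inch '[0,0,-2.5,0,0,0,-1,0,0,0,0,0]'; python3 -m inch '[0,0,0,0,0,0,0,0,0,0,0,0,0,0,0,0]' 1
```

```text
clock: 6.78
ee_pos: [0.5755, 0.0219, 0.04]
tcp_rot: [-180.0, 0.1, -174.9]
force: [-3.2, 1.2, 4.7]
opening: 0.0604
gripper_force: 65.9
clock: 7.28
ee_pos: [0.5749, 0.0218, 0.0387]
tcp_rot: [-180.0, -0.0, -174.9]
force: [-0.7, 1.1, 0.2]
opening: 0.086
gripper_force: 0.0
```

```bash
python3 -m inch '[0,0,20,0,0,0,40,0,0,0,50,0,0,0,15,0,-40,20,0,0,-45,22,0,0,-45,22,0,0,-43,20,0,0]' 1; python3 -m inch '[-5,3,0,0,0,0,0,0,0,0,0,0]' 0
cat > look.py <<'E'
from h import *
import sys
yaw=np.radians(4.985); c=np.array([.4952,.0143]); R=np.array([[np.cos(yaw),np.sin(yaw)],[-np.sin(yaw),np.cos(yaw)]])
im,d=env.grab_frame("top"); rc,P=allpts("top",d)
if len(sys.argv)>1: save(sys.argv[1],im[130:270,150:300],4)
B=P.copy(); B[:,:2]=(P[:,:2]-c)@R.T
for s in(1,-1):
    m=(abs(B[:,1]-s*.102)<.014)&(abs(B[:,0]-.005)<.09)&(B[:,2]>.117)&(B[:,2]<.135)&(P[:,2]<.135)
    if m.sum()>3: print("knob",s,m.sum(),"box",B[m].mean(0).round(4),"world",P[m].mean(0).round(4))
m=(abs(B[:,0]-.08)<.055)&(abs(B[:,1])<.09)&(B[:,2]>.069)&(B[:,2]<.084)
if m.sum()>5: cc,r=circ(P[m]); print("cup",m.sum(),"world",cc.round(4),r.round(4),"box",(R@(cc-c)).round(4),"z",P[m][:,2].mean().round(4),P[m][:,2].std().round(4))
s=env.get_state(); p=s["ee_pos"]; print("tcp",p.round(4),"box",(R@(p[:2]-c)).round(4),s["clock"])
E
python3 look.py placed.png
```

```text
clock: 8.28
ee_pos: [0.4001, 0.1062, 0.163]
tcp_rot: [180.0, -0.1, -174.9]
force: [0.4, 0.7, 1.3]
opening: 0.0855
gripper_force: 0.0
clock: 8.65
ee_pos: [0.3978, 0.1086, 0.1636]
tcp_rot: [-180.0, 0.0, -174.9]
force: [-0.3, 0.3, -0.6]
opening: 0.0322
gripper_force: 0.0
knob -1 29 box [-0.0529 -0.101   0.128 ] world [ 0.4513 -0.091   0.128 ]
cup 167 world [0.6054 0.0254] 0.0531 box [0.1108 0.0015] z 0.0762 0.0032
tcp [0.3978 0.1085 0.1635] box [-0.0888  0.1023] 8.7
```

View pics/placed.png

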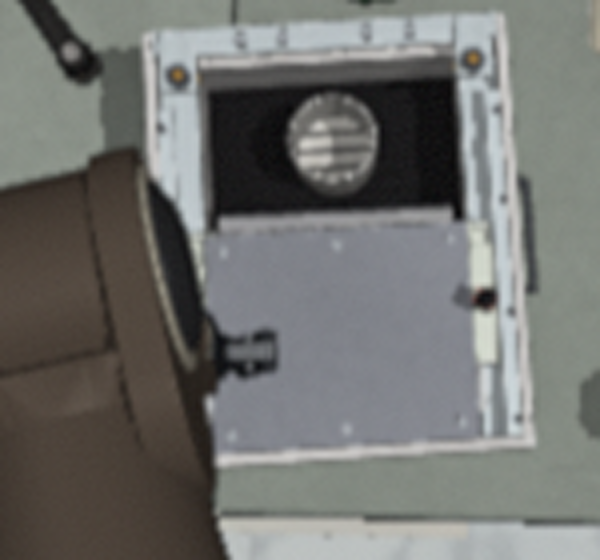

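The cup stands upright in the middle of the well at crop (332,143). The right knob is at (485,297) and the cover hasn't moved.

```bash
python3 -m inch '[0,0,-20,0,0,0,-25,0,0,0,-11,0,0,0,0,0]' 0; python3 -m inch '[6,0.5,0,0,6,0.5,0,0,3,0.3,0,0,3,0.3,0,0,3,0.3,0,0,3,0.3,0,0]'; python3 look.py
```

```text
clock: 9.2
ee_pos: [0.3968, 0.1085, 0.1072]
tcp_rot: [-180.0, -0.1, -174.9]
force: [-0.1, 0.7, 0.3]
opening: -0.0001
gripper_force: 0.0
clock: 9.95
ee_pos: [0.4208, 0.111, 0.1077]
tcp_rot: [180.0, -0.0, -174.9]
force: [-4.5, -0.1, 3.2]
opening: 0.0001
gripper_force: 1.7
knob -1 29 box [-0.0528 -0.1011  0.1272] world [ 0.4514 -0.091   0.1272]
cup 179 world [0.6053 0.0238] 0.0534 box [ 1.105e-01 -1.000e-04] z 0.0763 0.0035
tcp [0.421  0.111  0.1077] box [-0.0656  0.1028] 10.0
```

```bash
python3 -m inch '[4,0.3,0,0,4,0.3,0,0,4,0.3,0,0,0,0,0,0]'; python3 look.py
```

```text
clock: 10.5
ee_pos: [0.4336, 0.1119, 0.1078]
tcp_rot: [-180.0, 0.0, -174.9]
force: [-0.6, -0.4, 0.2]
opening: 0.0001
gripper_force: 0.0
knob -1 30 box [-0.0527 -0.1013  0.1274] world [ 0.4515 -0.0912  0.1274]
cup 237 world [0.584  0.0281] 0.0624 box [0.0897 0.0061] z 0.0778 0.004
tcp [0.4336 0.112  0.1078] box [-0.0529  0.1026] 10.55
```

```bash
python3 -m inch '[-13,-1,0,0,0,-5,32,0,0,-50,0,0,0,-50,0,0,0,-50,0,0,0,-44,0,0,0,-5,-20,0,0,0,-12,0]'; python3 look.py
```

```text
clock: 11.55
ee_pos: [0.419, -0.0934, 0.1071]
tcp_rot: [180.0, -0.0, -175.0]
force: [0.6, 0.4, -0.7]
opening: 0.0003
gripper_force: 0.0
knob 1 31 box [-0.0357  0.1016  0.1261] world [0.4508 0.1124 0.1261]
cup 235 world [0.5834 0.0274] 0.0626 box [0.0891 0.0054] z 0.0779 0.004
tcp [ 0.4184 -0.0928  0.1057] box [-0.0858 -0.1   ] 11.6
```

```bash
python3 -m inch '[7,0.6,0,0,5,0.4,0,0,4,0.4,0,0,4,0.4,0,0,5,0.4,0,0,5,0.4,0,0]'; python3 -m inch '[5,0.4,0,0,5,0.4,0,0,4,0.4,0,0,4,0.4,0,0,0,0,0,0]'; python3 look.py
```

```text
clock: 12.35
ee_pos: [0.4502, -0.0905, 0.1078]
tcp_rot: [-180.0, -0.0, -174.9]
force: [-2.7, -0.6, 2.1]
opening: -0.0001
gripper_force: 1.5
clock: 12.98
ee_pos: [0.4686, -0.0888, 0.1077]
tcp_rot: [180.0, 0.0, -174.9]
force: [1.1, 0.3, -0.2]
opening: 0.0002
gripper_force: 0.0
knob 1 31 box [-0.0351  0.1024  0.1269] world [0.4514 0.1133 0.1269]
cup 371 world [0.5816 0.0347] 0.0633 box [0.0879 0.0129] z 0.0792 0.0038
tcp [ 0.4685 -0.0888  0.1077] box [-0.0355 -0.1004] 13.025
```

```bash
python3 -m inch '[-15,-1,0,0,-15,5,32,0,-15,45,0,0,-4,50,0,0,0,50,0,0,0,45,0,0,0,5,-20,0,0,0,-12,0]'; python3 -m inch '[7,0.6,0,0,5,0.4,0,0,5,0.4,0,0,5,0.4,0,0,5,0.4,0,0,5,0.4,0,0,5,0.4,0,0,5,0.4,0,0]';python3 -m inch '[4,0.4,0,0,4,0.4,0,0,0,0,0,0]'; python3 look.py
```

```text
clock: 14.02
ee_pos: [0.4179, 0.1103, 0.107]
tcp_rot: [-180.0, -0.0, -174.8]
force: [-0.3, -0.0, 0.0]
opening: 0.0001
gripper_force: 0.0
clock: 15.02
ee_pos: [0.4612, 0.1136, 0.1078]
tcp_rot: [-180.0, -0.0, -174.9]
force: [-3.7, -0.2, 2.9]
opening: -0.0001
gripper_force: 1.6
clock: 15.4
ee_pos: [0.4697, 0.1144, 0.1077]
tcp_rot: [-180.0, 0.0, -174.9]
force: [0.7, 0.5, -0.2]
opening: 0.0003
gripper_force: 0.0
knob -1 32 box [-0.0171 -0.1013  0.1273] world [ 0.487  -0.0881  0.1273]
cup 657 world [0.5784 0.0199] 0.064 box [ 0.0834 -0.0016] z 0.0806 0.0032
tcp [0.4696 0.1144 0.1078] box [-0.0168  0.1019] 15.45
```

```bash
python3 -m inch '[-13,-1,0,0,0,-5,32,0,0,-50,0,0,0,-50,0,0,0,-50,0,0,0,-44,0,0,0,-5,-20,0,0,0,-12,0]'; python3 -m inch '[7,0.6,0,0,5,0.4,0,0,5,0.4,0,0,5,0.4,0,0,5,0.4,0,0,5,0.4,0,0,5,0.4,0,0,5,0.4,0,0]';python3 -m inch '[4,0.4,0,0,4,0.4,0,0,0,0,0,0]'; python3 look.py
```

```text
clock: 16.45
ee_pos: [0.455, -0.0911, 0.107]
tcp_rot: [180.0, -0.0, -175.0]
force: [0.2, 1.1, 0.4]
opening: 0.0001
gripper_force: 0.0
clock: 17.45
ee_pos: [0.4983, -0.0873, 0.1078]
tcp_rot: [-180.0, -0.0, -174.9]
force: [-3.1, -0.3, 3.1]
opening: 0.0002
gripper_force: 1.6
clock: 17.82
ee_pos: [0.5067, -0.0864, 0.1077]
tcp_rot: [180.0, 0.0, -174.9]
force: [0.5, 0.1, 0.2]
opening: -0.0001
gripper_force: 0.0
knob 1 29 box [0.0008 0.1016 0.1271] world [0.4872 0.1156 0.1271]
cup 687 world [0.5752 0.0406] 0.0522 box [0.082  0.0192] z 0.081 0.003
tcp [ 0.5066 -0.0864  0.1077] box [ 0.0026 -0.1013] 17.875
```

```bash
python3 -m inch '[-15,-1,0,0,-15,5,32,0,-15,45,0,0,-6,50,0,0,0,50,0,0,0,45,0,0,0,5,-20,0,0,0,-12,0]'; python3 -m inch '[7,0.6,0,0,5,0.4,0,0,5,0.4,0,0,5,0.4,0,0,5,0.4,0,0,5,0.4,0,0,5,0.4,0,0,5,0.4,0,0]';python3 -m inch '[4,0.4,0,0,4,0.4,0,0,0,0,0,0]'; python3 look.py
```

```text
clock: 18.88
ee_pos: [0.4539, 0.1128, 0.107]
tcp_rot: [-180.0, -0.0, -174.8]
force: [0.1, 0.4, 0.0]
opening: 0.0
gripper_force: 0.0
clock: 19.88
ee_pos: [0.4972, 0.116, 0.1078]
tcp_rot: [180.0, -0.0, -174.9]
force: [-3.6, -0.1, 2.2]
opening: -0.0001
gripper_force: 1.6
clock: 20.25
ee_pos: [0.5057, 0.1167, 0.1077]
tcp_rot: [-180.0, 0.1, -174.9]
force: [0.7, -0.4, 0.6]
opening: -0.0002
gripper_force: 0.0
knob -1 30 box [ 0.0207 -0.1014  0.127 ] world [ 0.5246 -0.0849  0.127 ]
cup 956 world [0.581 0.016] 0.058 box [ 0.0856 -0.0057] z 0.0814 0.0025
tcp [0.5056 0.1168 0.1077] box [0.0193 0.1012] 20.3
```

```bash
python3 -m inch '[-13,-1,0,0,1,-5,32,0,0,-50,0,0,0,-50,0,0,0,-50,0,0,0,-43,0,0,0,-5,-20,0,0,0,-12,0]'; python3 -m inch '[7,0.6,0,0,5,0.4,0,0,5,0.4,0,0,5,0.4,0,0,5,0.4,0,0,5,0.4,0,0,5,0.4,0,0,2,0.2,0,0]'; python3 -m inch '[0,0,0,0]'; python3 look.py
```

```text
clock: 21.3
ee_pos: [0.492, -0.0877, 0.107]
tcp_rot: [180.0, -0.0, -175.0]
force: [0.2, -0.4, 0.9]
opening: -0.0002
gripper_force: 0.0
clock: 22.3
ee_pos: [0.5323, -0.0841, 0.1077]
tcp_rot: [-180.0, -0.0, -174.9]
force: [-2.5, -0.4, 2.6]
opening: 0.0001
gripper_force: 1.6
clock: 22.42
ee_pos: [0.5324, -0.0841, 0.1077]
tcp_rot: [180.0, 0.0, -174.9]
force: [0.1, -0.4, -0.2]
opening: 0.0
gripper_force: 0.3
knob 1 29 box [0.037  0.1015 0.127 ] world [0.5233 0.1186 0.127 ]
cup 922 world [0.5741 0.0428] 0.0499 box [0.081  0.0216] z 0.0814 0.0024
tcp [ 0.5324 -0.0841  0.1077] box [ 0.0285 -0.1012] 22.475
```

```bash
python3 -m inch '[-15,-1,0,0,-15,5,32,0,-8,45,0,0,-1,50,0,0,0,50,0,0,0,47,0,0,0,5,-20,0,0,0,-12,0]'; python3 -m inch '[7,0.6,0,0,5,0.4,0,0,5,0.4,0,0,5,0.4,0,0,5,0.4,0,0]'; for i in 1 2 3; do python3 -m inch '[2,0.2,0,0,2,0.2,0,0]' | egrep 'ee_pos|force: \['; done
```

```text
clock: 23.48
ee_pos: [0.4919, 0.1173, 0.107]
tcp_rot: [-180.0, -0.0, -174.8]
force: [-0.5, -0.5, -0.0]
opening: -0.0002
gripper_force: 0.0
clock: 24.1
ee_pos: [0.5202, 0.119, 0.108]
tcp_rot: [180.0, -0.0, -174.9]
force: [-2.9, -0.3, 2.9]
opening: 0.0004
gripper_force: 1.5
ee_pos: [0.524, 0.1195, 0.1078]
force: [-3.6, -0.3, 2.0]
ee_pos: [0.5264, 0.1198, 0.1078]
force: [-9.8, -0.8, 7.2]
ee_pos: [0.5312, 0.1204, 0.1078]
force: [-4.9, 0.4, 3.4]
```

```bash
python3 look.py; python3 -m inch '[-13,-1,0,0,-6,-5,32,0,0,-50,0,0,0,-50,0,0,0,-50,0,0,0,-43,0,0,0,-5,-20,0,0,0,-12,0]';python3 look.py
```

```text
knob -1 29 box [ 0.0459 -0.1017  0.1273] world [ 0.5498 -0.083   0.1273]
cup 1249 world [0.5751 0.0173] 0.059 box [ 0.0799 -0.0039] z 0.0817 0.002
tcp [0.5316 0.1205 0.1077] box [0.0455 0.1026] 24.9
clock: 25.9
ee_pos: [0.5124, -0.0843, 0.107]
tcp_rot: [-180.0, 0.0, -175.0]
force: [-0.2, -0.2, -0.1]
opening: -0.0
gripper_force: 0.0
knob 1 32 box [0.0622 0.1012 0.1258] world [0.5484 0.1205 0.1258]
cup 1032 world [0.5736 0.0421] 0.0505 box [0.0805 0.0209] z 0.0818 0.0019
tcp [ 0.5117 -0.0836  0.1055] box [ 0.0079 -0.0989] 25.95
```

```bash
python3 -m inch '[7,0.6,0,0,5,0.4,0,0,5,0.4,0,0,5,0.4,0,0,5,0.4,0,0]'| egrep 'ee_pos|force: \['; for i in 1 2 3 4 5 ; do python3 -m inch '[2,0.2,0,0,2,0.2,0,0]' | egrep 'ee_pos|force: \['; done; python3 look.py
```

```text
ee_pos: [0.5397, -0.0816, 0.1079]
force: [-3.3, -1.1, 1.9]
ee_pos: [0.5429, -0.0814, 0.1077]
force: [-9.6, -1.9, 7.3]
ee_pos: [0.5469, -0.0811, 0.1078]
force: [-6.3, -1.8, 4.0]
ee_pos: [0.5515, -0.0806, 0.1078]
force: [-3.6, -1.5, 2.9]
ee_pos: [0.5548, -0.0801, 0.1077]
force: [-12.3, -3.8, 7.3]
ee_pos: [0.5551, -0.0801, 0.1077]
force: [-25.2, -4.4, 16.8]
knob 1 32 box [0.0653 0.102  0.1261] world [0.5514 0.1216 0.1261]
cup 959 world [0.5747 0.0502] 0.0482 box [0.0823 0.0288] z 0.082 0.0015
tcp [ 0.555  -0.0801  0.1077] box [ 0.0514 -0.0992] 27.875
```

The right side hit its stop: 25 N at knob x ≈ 68.6 mm. The left knob is at 65.3 mm, so I'll finish that side.

```bash
python3 -m inch '[-15,-1,0,0,-15,5,32,0,-13,45,0,0,0,50,0,0,0,50,0,0,0,47,0,0,0,5,-20,0,0,0,-12,0]' | egrep 'clock|ee_pos|force: \['; python3 look.py; python3 -m inch '[7,0.6,0,0,7,0.4,0,0,5,0.4,0,0,5,0.4,0,0,4,0.4,0,0]'| egrep 'ee_pos|force: \['
```

```text
clock: 28.88
ee_pos: [0.5169, 0.1226, 0.1069]
force: [0.4, 0.1, -0.7]
knob -1 31 box [ 0.0672 -0.1012  0.1271] world [ 0.5709 -0.0807  0.1271]
cup 1281 world [0.5794 0.0183] 0.0583 box [ 0.0843 -0.0033] z 0.082 0.0015
tcp [0.5161 0.1217 0.1054] box [0.0302 0.1052] 28.925
ee_pos: [0.5375, 0.1227, 0.1081]
force: [-37.4, -3.6, 26.1]
```

```bash
python3 -m inch '[-25,-1,0,0,0,-5,32,0,0,-50,0,0,0,-50,0,0,0,-50,0,0,0,-43,0,0,0,-5,-20,0,0,0,-12,0]'| egrep 'clock|ee_pos|force: \[';python3 look.py;  python3 -m inch '[7,0.6,0,0,5,0.4,0,0,3,0.3,0,0]'| egrep 'ee_pos|force: \['
```

```text
clock: 30.55
ee_pos: [0.5199, -0.0812, 0.1072]
force: [0.6, -0.4, -0.4]
knob 1 30 box [0.0673 0.1023 0.1269] world [0.5534 0.1221 0.1269]
cup 1008 world [0.5739 0.0461] 0.0495 box [0.0812 0.0248] z 0.082 0.0015
tcp [ 0.5191 -0.0805  0.1057] box [ 0.0156 -0.0965] 30.6
ee_pos: [0.5359, -0.0785, 0.1084]
force: [0.3, 0.4, -0.3]
```

```bash
python3 -m inch '[5,0,0,0,5,0,0,0,3,0.2,0,0]'| egrep 'ee_pos|force: \['; for i in 1 2 3; do python3 -m inch '[2,0.2,0,0,0,0,0,0]' | egrep 'ee_pos|force: \['; done
```

```text
ee_pos: [0.5483, -0.0788, 0.1078]
force: [-0.9, 0.2, -0.3]
ee_pos: [0.55, -0.0786, 0.1077]
force: [0.4, 0.9, 1.0]
ee_pos: [0.552, -0.0784, 0.1078]
force: [0.4, -0.5, 0.3]
ee_pos: [0.554, -0.0782, 0.1078]
force: [0.3, 0.2, 0.1]
```

```bash
for i in 1 2; do python3 -m inch '[1,0.1,0,0,1,0.1,0,0]' | egrep 'ee_pos|force: \['; done; python3 -m inch '[-15,-1,0,0,-10,0,30,0,-30,0,50,0,-40,0,20,0,-40,-40,0,0,-40,-60,0,0,-20,-60,0,0,0,-30,0,0]';python3 look.py final.png
python3 - <<'E'
from h import *
im,d=env.grab_frame("scene"); save("final_s.png",im[150:250,180:330],5)
E
```

```text
ee_pos: [0.5545, -0.0782, 0.1077]
force: [-8.6, -1.1, 4.6]
ee_pos: [0.5547, -0.0782, 0.1077]
force: [-14.5, -1.7, 9.3]
clock: 33.6
ee_pos: [0.3671, -0.2622, 0.2083]
tcp_rot: [-179.9, 0.1, -175.1]
force: [-0.4, 0.3, -0.9]
opening: -0.0001
gripper_force: 0.0
knob 1 29 box [0.0678 0.1025 0.1265] world [0.5538 0.1223 0.1265]
knob -1 30 box [ 0.0674 -0.1011  0.1273] world [ 0.5711 -0.0805  0.1273]
cup 1360 world [0.5747 0.0214] 0.0608 box [0.0798 0.0002] z 0.0819 0.0016
tcp [ 0.3679 -0.2645  0.2079] box [-0.151  -0.2667] 33.65
```

View pics/final.png

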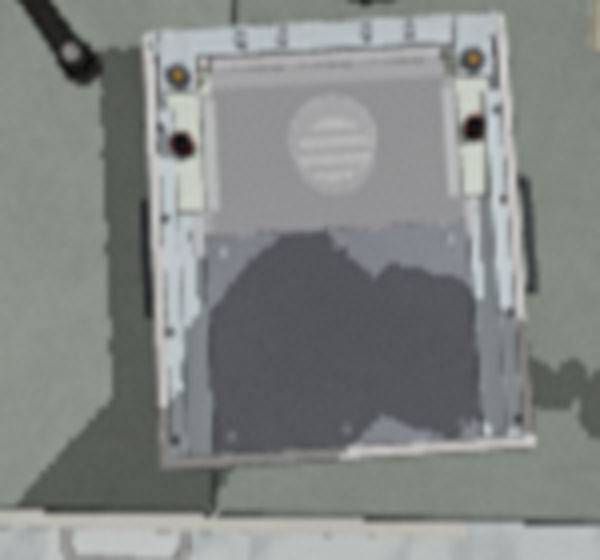

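View pics/final_s.png

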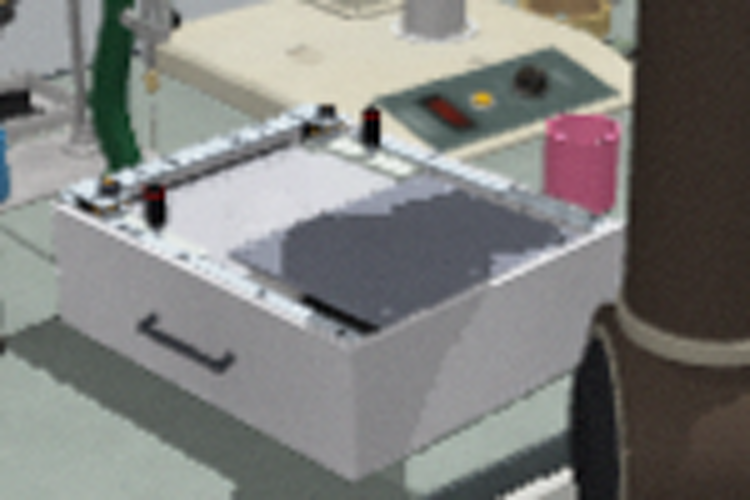

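The final views show the cup at crop (332,145), upright under the closed cover. The knobs at (181,145) and (473,127) are level at box x 67.8 and 67.4 mm, and the arm is clear.

```bash
python3 -c "
from bench import env;print(env.get_state()['clock'],env.hand_in())"
```

```text
the job is handed in; nothing more can be done
33.7 None
```

I handed the job in at 33.7 s, with no verdict returned: the cup stands upright in the well, the cover was pushed to its stop on both sides with a click-like force bump felt on each (the catches themselves were not read), force readings while pushing stayed under 50 N, and the bottle was not touched.

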